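# Unclamp the glued model house and pack it in its case

### The arm

A 6-joint arm with a two-finger parallel gripper is mounted at the origin on the work surface. World frame = base frame: x ahead of the robot, y to its left, z up, the work surface at z = 0. Lengths are in m, angles in degrees, forces in N, time in s.
With the tool pointing down it reaches from about 0.375 to 0.9 m from the base axis. Payload 3.1 kg.
Tool frame: the origin (TCP) lies on the centre line of the jaws, within the pads' length; the fingertips stand 19 mm ahead of it and the grasp point (between the pads) is the TCP (tips_ahead is the distance from the TCP to the fingertips, in m); z points along the fingers, y is the line along which they close (so a half turn about z gives the same grasp; the last joint's range is limited). The gripper opens to 87 mm and grips with 3 to 60 N. Pads are 19 mm wide; open, the fingers measure 117 mm over their backs; the gripper's body (75 mm by 190 mm) begins 51 mm behind the grasp point.
Start: joints at [-10.227, 30.224, 82.088, -0, 67.689, -10.227], TCP at [0.625, 0, 0.242] pointing down, gripper open.
Joint ranges: [-176.69, 176.69], [-43.24, 126.21], [12.49, 139.97], [-82, 262], [0, 151.66], [-163.58, 163.58]. Speed limits (degrees/s): [159.86, 159.86, 180, 180, 180, 180].

### API

Orientations are given as a 3x3 rotation matrix whose columns are the frame's x, y, z axes.
In Python, from rig import read_state, capture, hand_in, trace, landmark_of, tips_ahead gives the robot as it stands.
- The arm moves only by the shell command python3 -m jog 'ROWS'. ROWS is JSON, a list of rows, each an object of numbers: "tx", "ty", "tz": the shift along the tool's x, y, z in cm; "roll": the turn about the tool's z in rad; "jaw": the opening, from 0 (shut) to 1 (fully open). A call has 1 to 8 rows; each row shifts and turns the commanded pose from where the row before left it, along the tool's axes as they then stand; what a row does not reach is not made up. A row lasts 1/10 s, in which the tool goes at most 50 mm and 8.59 degrees, less where a joint would pass 70% of its speed; a pose out of reach is approached as far as the arm can. A call with a gripper value outside its range is refused whole. The fingers move at their own pace and stop on an object; the grip force is fixed at half the most. Time passes only in rows, so rows that do not move let the fingers close. It gives the time, the measured TCP pose, the force, the opening and the grip force at its end, in the units of the state.
- read_state(): the state, without advancing time (a new reading comes with each control period).
- capture(name): name is "scene" or "side" or "wrist"; returns a dict with "img" (384x512x3 uint8, red, green, blue), "vertical_fov" (degrees; the focal length in pixels is half the picture's height over the tangent of half this angle, whatever the lens; pixels are square), "cx", "cy" (the principal point, pixels), "cam_to_world" (4x4, takes a point from camera to world coordinates); the wrist camera has in their place "tool_from_camera" (4x4, takes a point from camera to tool coordinates, whose origin is the TCP and whose axes are the flange's). Camera axes: x right, y up, looking along -z (the intrinsics and any distortion apply to the point x, -y, -z); pixel columns grow to the right and rows downward; lengths in m; the calibration is good to about 2 mm. A picture is of the moment at which its call begins: read the wrist's pose just before it. There is no depth.
- hand_in(): hands the job in; it is judged then, once.
Trained networks look in the newest picture that a camera, given by its name, has taken for a name from the list of things; names that differ only in an ending like _2 or _b are one class to them, and where a whole thing is asked for, a point or a joint stands for the part that bears it (a point fixed in the world has none). Each returns a list of dicts, best first, with "p" (0 to 1); they miss things now and then, are a little off and sometimes report something else, mostly with a low value. They report only what shows in the picture. A call takes as long as a camera call. They do not tell look-alikes from the thing itself.
- trace(camera, thing): "pixels" (384x512 bool, what is visible of it) and "bbox" ([left, top, width, height] in pixels, round what is visible of it).
- landmark_of(camera, thing): "point" ([row, column] in pixels: a listed point, or the origin of a listed thing).
The state is a dict: "time_s": time; "joint_positions": joint angles; "qvel": joint speeds; "tau": joint torques, N m; "position": TCP position; "tcp_rot": TCP orientation; "force": force on the tool from outside, world axes, zero at the start; "moment": the same for the moment, N m; "opening": opening from 0.0 (shut) to 1.0 (fully open); "grasp_force": force on a finger pad.
Only numpy, scipy, OpenCV 4.12 (cv2) and the standard library are available. Lean on these libraries where they do the work, as an engineer would, in place of code of your own. Each camera call takes 0.05 s, during which the arm holds its last target. There are 200 camera calls.

### The job

The little twin-gabled house has finished gluing in the bench vise: pull the vise's sliding jaw all the way back by its handle plate, lift the house out and stand it upright, gently, on the floor of the open case. Let go of it, then swing the case's lid over and press it down until it is fully shut. Leave the jaw open, and do not disturb the glue bottle, the brush, the white tower or the dark cone.

Things in the scene. Friction and masses are not known exactly. Their poses are not given: they have to be found in the camera images.
- vise: Aluminium vise fixed to the table; bed 255 x 90 mm (x = -120 to 135), top at z = 30 mm. Origin on the table, x along the slide towards the fixed jaw, z up. Dark steel fixed jaw at x = 100 to 126 mm, 80 mm wide, top z = 55 mm; the sliding jaw is on the -x side. The clamped house stands on the bed, origin near x = 60 mm, long side along x.
- vise_jaw (a joint): Opening of the dark sliding jaw in m: about 0 clamped, 0.05 fully open, moving along the vise's -x; 4 N friction, stays where left. Block 70 mm wide, 75 mm long, top 52 mm above the table; a lip on its front reaches 8 mm over the house's plinth, so the house cannot rise until the jaw is back.
- jaw_handle (a point): Grip point in the middle of the jaw's upright steel handle plate, 82 mm above the table. Plate 12 mm thick along the slide, 44 mm wide across it, from 52 to 102 mm above the table. Axes as the vise's. It lies 60 mm behind the jaw's front face and moves with it.
- house: Model house of bare brown fibreboard, about 0.25 kg: plinth 80 x 50 x 8 mm, on it a block 50 (x) x 40 (y) mm with walls up to z = 44 mm and two gable roofs side by side, ridges along y at z = 56.5 mm. Origin at the centre of the plinth's underside, z up. The two y walls, 40 mm apart, are flat: grip there.
- case: Grey open-topped case fixed to the table, outside 180 (x) x 170 (y) x 68 mm high, walls and floor 5 mm. Origin at the centre of its underside, z up; the inside floor is at z = 5 mm. The lid is hinged on its +x rim.
- lid_hinge (a point): Middle of the hinge line of the lid, on the case's +x rim: 90 mm along x and 68.5 mm up from the case's origin; the hinge runs along the case's y. Axes as the case's.
- case_lid (a joint): Lid angle in rad: 0 fully shut (flat on the case), 1.57 upright, starts about upright, at most 1.9. The stiff hinge holds the lid wherever it is left; about 2 to 5 N at its free edge moves it.
- lid_edge (a point): Point on the lid's outer (upper when shut) face, mid-width, 150 mm from the hinge; z is that face's outward normal, x points to the hinge. The lid is a flat panel 180 mm long from the hinge, 170 mm wide, 8 mm thick, with a small dark tab (10 mm out, 50 mm wide) on its free edge.
- glue: White glue bottle, 48 mm diameter, 115 mm tall, origin under its centre. Leave alone.
- brush: Brush lying on the table along its x. Leave alone.
- white_tower: White card tower, 50 x 50 mm, 120 mm tall, with a notched top, origin under its centre. Leave alone.
- wedge_cone: Dark cone, 70 mm across, 100 mm tall, origin under its centre. Leave alone.
Not all that is in view belongs to the job. Of the things that look like the house, the largest one is meant.

How it is judged (in metres and radians):
On the way, in this order (a step that is already met when the one before it is completed fails the run):
1. the sliding jaw is pulled back by more than 35 mm with the house still standing on the vise bed (value of joint vise_jaw above 0.035 m and height (world z) of house below 0.036 m), for 0.1 s.
2. the house is lifted clear of the vise, its underside more than 70 mm above the table (height (world z) of house above 0.07 m), for 0.1 s.
3. the house stands upright on the case's floor, let go and at rest, the lid still open (x of house in the frame of case between -0.065 and 0.065 m and y of house in the frame of case between -0.065 and 0.065 m and z of house in the frame of case below 0.01 m and angle between house's own z axis and vertical below 0.1 rad and linear speed of house below 0.03 m/s and contact force between the fingers and house below 0.1 N and value of joint case_lid above 1 rad), for 0.2 s.
At the end, for the whole second after the job is handed in: The lid is shut to within 0.04 rad; the house stands upright (within 0.1 rad) and at rest on the case's floor, its origin within 65 mm of the case's centre along x and y and no more than 10 mm above the case's underside, not held; the vise jaw is still open by more than 30 mm (value of joint case_lid below 0.04 rad and x of house in the frame of case between -0.065 and 0.065 m and y of house in the frame of case between -0.065 and 0.065 m and z of house in the frame of case below 0.01 m and angle between house's own z axis and vertical below 0.1 rad and linear speed of house below 0.03 m/s and contact force between the fingers and house below 0.1 N and value of joint vise_jaw above 0.03 m); the robot touches nothing.
It fails at once if the glue bottle is moved by more than 30 mm (distance of glue from where it was at the start of the episode above 0.03 m).
It fails at once if the brush is moved by more than 30 mm (distance of brush from where it was at the start of the episode above 0.03 m).
It fails at once if the white tower is moved by more than 30 mm (distance of white_tower from where it was at the start of the episode above 0.03 m).
It fails at once if the dark cone is moved by more than 30 mm (distance of wedge_cone from where it was at the start of the episode above 0.03 m).
It fails at once if the house is dropped into the case: it moves faster than 0.5 m/s less than 30 mm above the case floor (x of house in the frame of case between -0.065 and 0.065 m and y of house in the frame of case between -0.065 and 0.065 m and z of house in the frame of case below 0.035 m and linear speed of house above 0.5 m/s).
It also fails if it takes over 72 s, if anything falls off the work surface, if the arm or the gripper's body presses on something with over 40 N, if the wrist force passes 120 N, or if a joint passes its speed limit or range.

## Working session

There is one attempt and no reset: what is moved stays moved. The work goes in short steps, Python scripts to look and compute and a shell command to move; the robot and the scene stay as the last step left them, time stands still between calls to the robot, and variables do not carry over. Pictures are saved under pics/ and viewed, at most 10 in all, crops included, and the job is handed in when it is done.

```bash
ls; mkdir -p pics; python3 - <<'E'
from rig import *
import cv2,numpy as np
s=read_state();print(s)
for c in("scene","side"):
    d=capture(c);cv2.imwrite(f"pics/{c}0.png",d["img"][:,:,::-1])
    print(c,{k:(v.tolist() if hasattr(v,'tolist') else v) for k,v in d.items() if k!="img"})
    for t in["vise","vise_jaw","jaw_handle","house","case","lid_hinge","lid_edge","glue","brush","white_tower","wedge_cone"]:
        try: print(t,[(np.round(x["point"],1).tolist(),round(x["p"],2)) for x in landmark_of(c,t)[:4]])
        except Exception as e: print(t,e)
print(tips_ahead)
E
```

```text
pics
{'time_s': 0.0, 'joint_positions': array([-1.02261190e+01,  3.02799013e+01,  8.21572063e+01, -1.48691254e-03,
        6.76907446e+01, -1.02289434e+01]), 'qvel': array([-0.0270384 ,  0.04508278, -0.04475945, -0.01698848,  0.04228337,
        0.09955401]), 'tau': array([-5.45745443e-04, -4.40045428e+01, -1.76593530e+01,  6.32597599e-02,
        5.83207863e-02, -1.53719384e-04]), 'position': array([6.24290394e-01, 1.63333446e-04, 2.40557033e-01]), 'tcp_rot': array([[-5.87636965e-05,  9.99997578e-01, -2.20025535e-03],
       [ 9.99999929e-01,  5.95834921e-05,  3.72527441e-04],
       [ 3.72657637e-04, -2.20023330e-03, -9.99997510e-01]]), 'force': array([-0.65178761, -0.11911653, -0.49278103]), 'moment': array([-0.02876564,  0.02905737, -0.02304017]), 'grasp_force': 0.0, 'opening': 1.005816508996395}
scene {'vertical_fov': 45.279648039488535, 'cx': 259.2550767967084, 'cy': 190.364811976206, 'cam_to_world': [[-0.7851113098366747, -0.39538383143794786, 0.4767303818763701, 1.1717482027967816], [0.6192426859714696, -0.486471199262643, 0.6163475222297935, 0.7242386043020987], [-0.01177824
[... 737 characters left out ...]
35517688069559655, 0.21072098653316487], [-0.4301592801925602, 0.5512127401536197, -0.7149318210546773, -0.796156646397897], [0.021602855773097764, 0.7980046628683681, 0.6022639576321908, 0.7448945180633227], [0.0, 0.0, 0.0, 1.0]]}
vise [([269.1, 239.4], 0.94)]
vise_jaw it knows: brush, case, glue, house, jaw_handle, lid_edge, lid_hinge, vise, wedge_cone, white_tower
jaw_handle [([253.7, 220.3], 0.97)]
house [([297.1, 276.4], 0.91), ([250.4, 305.8], 0.68), ([261.3, 261.8], 0.62)]
case [([183.6, 203.6], 0.85)]
lid_hinge [([169.0, 230.6], 0.74)]
lid_edge []
glue [([212.4, 300.1], 0.6)]
brush [([227.2, 214.9], 0.68)]
white_tower [([350.4, 276.3], 0.63)]
wedge_cone [([152.2, 191.7], 0.66)]
0.019
```

View pics/scene0.png

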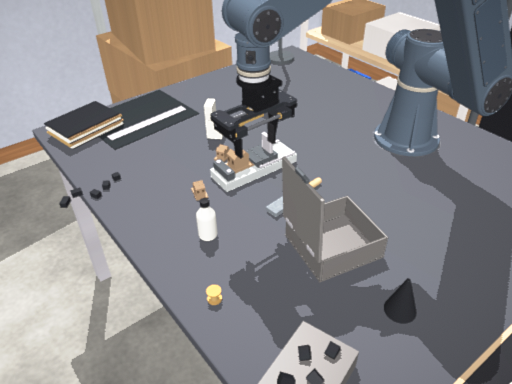

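View pics/side0.png

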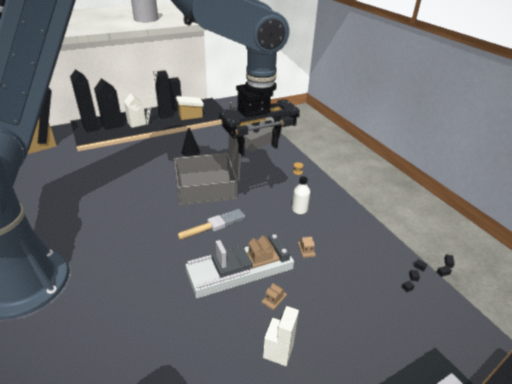

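The scene view shows the vise at about (255,165), the case with its upright lid at (335,225), the glue at (207,222) and the cone at (402,297). In the side view the house in the vise is at (262,250), the handle plate at (220,253), the small look-alikes at (274,296) and (307,245), and the tower at (282,335).

```bash
cat > h.py <<'E'
from rig import *
import numpy as np
def ray(d,rc,T=None):
    h=d["img"].shape[0]; f=h/2/np.tan(np.radians(d["vertical_fov"])/2)
    T=d["cam_to_world"] if T is None else T
    v=np.array([(rc[1]-d["cx"])/f,-(rc[0]-d["cy"])/f,-1.]); v=T[:3,:3]@v
    return T[:3,3],v/np.linalg.norm(v)
def onz(d,rc,z,T=None):
    o,v=ray(d,rc,T); return o+v*(z-o[2])/v[2]
def tri(rays):
    A=0;b=0
    for o,v in rays:
        P=np.eye(3)-np.outer(v,v);A=A+P;b=b+P@o
    p=np.linalg.solve(A,b); return p,[np.linalg.norm((np.eye(3)-np.outer(v,v))@(p-o)) for o,v in rays]
def proj(d,p,T=None):
    T=d["cam_to_world"] if T is None else T
    h=d["img"].shape[0]; f=h/2/np.tan(np.radians(d["vertical_fov"])/2)
    q=np.linalg.inv(T)@np.append(p,1); return np.array([d["cy"]-f*q[1]/-q[2],d["cx"]+f*q[0]/-q[2]])
E
python3 - <<'E'
from h import *
np.set_printoptions(precision=4,suppress=True)
S=capture("scene");D=capture("side")
zz=dict(vise=0,jaw_handle=.082,house=.03,case=0,lid_hinge=.0685,lid_edge=.2185,glue=0,brush=0,white_tower=0,wedge_cone=0)
for t,z in zz.items():
    for n,d in(("scene",S),("side",D)):
        for x in landmark_of(n,t)[:4]: print(t,n,round(x["p"],2),x["point"],onz(d,x["point"],z))
for t in["vise","jaw_handle","lid_hinge","case","glue"]:
    a=landmark_of("scene",t);b=landmark_of("side",t)
    if a and b: print("tri",t,*tri([ray(S,a[0]["point"]),ray(D,b[0]["point"])]))
E
```

```text
vise scene 0.81 [165.7, 256.4] [ 0.4767 -0.1868  0.    ]
vise side 0.67 [271.9, 236.8] [ 0.4854 -0.183   0.    ]
jaw_handle scene 0.84 [141.2, 270.3] [ 0.4373 -0.1681  0.082 ]
jaw_handle scene 0.33 [247.0, 330.9] [0.6076 0.2525 0.082 ]
jaw_handle side 0.98 [252.4, 222.5] [ 0.4492 -0.1811  0.082 ]
jaw_handle side 0.63 [187.2, 204.6] [0.5021 0.0831 0.082 ]
jaw_handle side 0.3 [168.3, 231.2] [0.612  0.1443 0.082 ]
house scene 0.87 [165.9, 237.0] [ 0.547  -0.1891  0.03  ]
house scene 0.77 [192.9, 198.1] [ 0.7043 -0.1543  0.03  ]
house scene 0.55 [154.5, 224.3] [ 0.542  -0.2618  0.03  ]
house side 0.83 [297.1, 273.4] [ 0.5191 -0.3107  0.03  ]
house side 0.68 [256.8, 260.2] [ 0.5484 -0.186   0.03  ]
house side 0.68 [248.4, 303.4] [ 0.6639 -0.2053  0.03  ]
case scene 0.67 [246.1, 331.3] [0.5424 0.1989 0.    ]
case side 0.91 [187.4, 205.1] [0.5392 0.1902 0.    ]
lid_hinge scene 0.91 [237.4, 299.1] [0.6327 0.1758 0.0685]
lid_hinge side 0.93 [168.3, 231.2] [0.6202 0.1634 0.0685]
lid_edge scene 0.81 [190.5, 300.8] [0.6434 0.1835 0.2185]
glue scene 0.66 [231.4, 207.7] [ 0.7522 -0.038   0.    ]
g
[... 184 characters left out ...]
side 0.74 [351.6, 278.3] [ 0.4749 -0.418   0.    ]
wedge_cone scene 0.96 [310.9, 402.9] [0.5608 0.432  0.    ]
wedge_cone side 0.55 [152.4, 190.1] [0.5656 0.4196 0.    ]
tri vise [ 0.4821 -0.1841  0.0034] [np.float64(0.0026638997840895957), np.float64(0.002663899784089656)]
tri jaw_handle [ 0.4437 -0.1732  0.0798] [np.float64(0.008340702675681492), np.float64(0.008340702675681398)]
tri lid_hinge [0.6258 0.1715 0.0616] [np.float64(0.0020396082528739406), np.float64(0.002039608252873909)]
tri case [ 0.5403  0.1961 -0.0039] [np.float64(0.0008812822443871467), np.float64(0.000881282244387196)]
tri glue [ 0.7603 -0.036   0.0063] [np.float64(0.006200185414278277), np.float64(0.006200185414278636)]
```

```bash
python3 - <<'E'
import cv2
a=cv2.imread("pics/side0.png")[205:305,170:330];b=cv2.imread("pics/scene0.png")[120:220,190:350]
cv2.imwrite("pics/z.png",cv2.vconcat([cv2.resize(a,(480,300),interpolation=2),cv2.resize(b,(480,300),interpolation=2)]))
E
```

```text
(no output)
```

View pics/z.png

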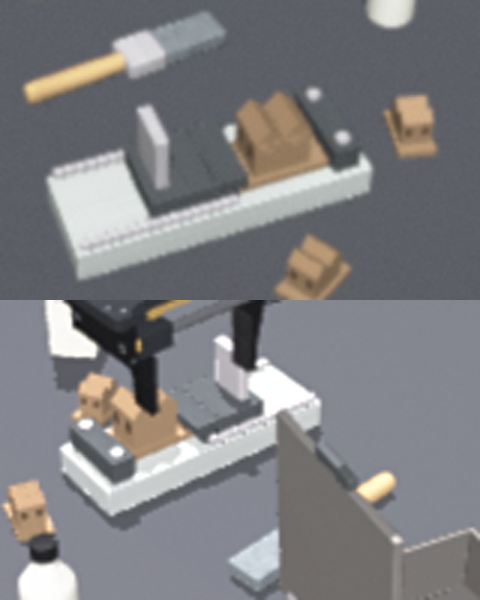

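```bash
python3 -m jog '[{"tx":-3,"ty":-2,"tz":-1},{"tx":-3,"ty":-2,"tz":-1},{"tx":-3,"ty":-2,"tz":-1},{"tx":-3,"ty":-2,"tz":-1},{"tx":-3,"ty":-2,"tz":-1},{"tx":-3,"ty":-2,"tz":-1},{"tx":0},{"tx":0}]'; python3 - <<'E'
from h import *
import cv2
np.set_printoptions(precision=4,suppress=True)
s=read_state();d=capture("wrist")
for k,v in d.items():
    if k!="img":print(k,v)
print(s["position"],s["tcp_rot"])
cv2.imwrite("pics/w1.png",cv2.resize(d["img"],(768,576))[:,:,::-1])
W=np.eye(4);W[:3,:3]=s["tcp_rot"];W[:3,3]=s["position"];T=W@d["tool_from_camera"]
for t,z in dict(vise=0,jaw_handle=.082,house=.03,brush=0,case=0).items():
    for x in landmark_of("wrist",t)[:3]: print(t,round(x["p"],2),x["point"],onz(d,x["point"],z,T))
E
```

```text
vertical_fov 65.30987590506008
cx 258.33856885439843
cy 191.92095127214932
tool_from_camera [[-0.0007  0.9697  0.2445  0.0671]
 [ 1.      0.0007  0.0002  0.0004]
 [ 0.      0.2445 -0.9697 -0.1445]
 [ 0.      0.      0.      1.    ]]
[0.625  0.     0.2415] [[ 0.0001  1.     -0.    ]
 [ 1.     -0.0001  0.    ]
 [ 0.     -0.     -1.    ]]
vise 0.83 [292.1, 163.9] [ 0.4881 -0.18    0.    ]
house 0.84 [293.8, 297.4] [ 0.6775 -0.1635  0.03  ]
house 0.68 [312.9, 201.1] [ 0.547  -0.1928  0.03  ]
brush 0.94 [168.0, 153.3] [0.4885 0.002  0.    ]$[0]: bad value
```

View pics/w1.png

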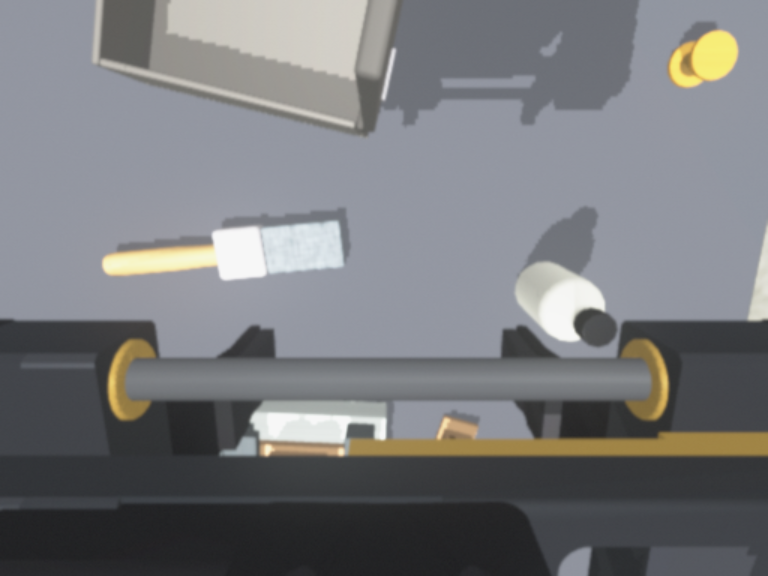

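The move was refused, so this is still the start pose: it shows the case at upper left, turned a little, the brush at (225,250) and the glue at (560,300). I'll retry with all the keys filled in.

```bash
python3 -m jog '[{"tx":-3,"ty":-2,"tz":-1,"roll":0,"jaw":1}]'; python3 -m jog --help | head -20;  python3 - <<'E'
from h import *
d=capture("wrist");s=dict(position=np.array([.625,0,.2415]),tcp_rot=np.array([[0,1,0],[1,0,0],[0,0,-1.]]))
W=np.eye(4);W[:3,:3]=s["tcp_rot"];W[:3,3]=s["position"];T=W@d["tool_from_camera"]
a,b=[onz(d,np.array(p)/1.5,.068,T) for p in((63,98),(131,363))]
print(a,b,np.degrees(np.arctan2(*(b-a)[[1,0]])))
D=capture("side")
for p,z in(((297.3,196.7),0),((267.3,293.3),0),((264.3,186),.03),((259.3,289.3),.03)): print(onz(D,p,z))
E
```

```text
time_s: 3.1
position: [0.6058, -0.0277, 0.2504]
tcp_rot: [[-0.004, 1.0, -0.0], [1.0, 0.004, 0.002], [0.002, -0.0, -1.0]]
force: [-0.7, -1.3, 0.7]
opening: 0.998
grasp_force: 0.0
[0.43779591 0.13736856 0.068     ] [0.60894318 0.09548066 0.068     ] -13.752661322661126
[ 3.67829201e-01 -2.16124104e-01  1.11022302e-16]
[ 0.6231056  -0.22825325  0.        ]
[ 0.37103267 -0.13379643  0.03      ]
[ 0.61106912 -0.22374654  0.03      ]invalid input: not JSON, or not a number
```

```bash
python3 -m jog '[{"tx":-4,"ty":-2.1,"tz":-1.5,"roll":0,"jaw":1},{"tx":-4,"ty":-2.1,"tz":-1.5,"roll":0,"jaw":1},{"tx":-4,"ty":-2.1,"tz":-1.5,"roll":0,"jaw":1},{"tx":-4,"ty":-2.1,"tz":-1.5,"roll":0,"jaw":1},{"tx":-4,"ty":-2.1,"tz":-1.5,"roll":0,"jaw":1},{"tx":0,"ty":0,"tz":0,"roll":0,"jaw":1},{"tx":0,"ty":0,"tz":0,"roll":0,"jaw":1},{"tx":0,"ty":0,"tz":0,"roll":0,"jaw":1}]'; python3 - <<'E'
from h import *
import cv2
np.set_printoptions(precision=4,suppress=True)
s=read_state();d=capture("wrist")
print(s["position"],s["tcp_rot"])
W=np.eye(4);W[:3,:3]=s["tcp_rot"];W[:3,3]=s["position"];T=W@d["tool_from_camera"]
np.save("w2T.npy",T)
cv2.imwrite("pics/w2.png",cv2.resize(d["img"],(768,576))[:,:,::-1])
for t,z in dict(vise=0,jaw_handle=.082,house=.03).items():
    for x in landmark_of("wrist",t)[:3]: print(t,round(x["p"],2),x["point"],onz(d,x["point"],z,T))
E
```

```text
time_s: 4.0
position: [0.5001, -0.2289, 0.326]
tcp_rot: [[-0.001, 1.0, -0.001], [1.0, 0.001, 0.001], [0.001, -0.001, -1.0]]
force: [-0.1, 0.5, -0.2]
opening: 0.998
grasp_force: 0.0
[ 0.5001 -0.2289  0.326 ] [[-0.0006  1.     -0.0006]
 [ 1.      0.0006  0.0013]
 [ 0.0013 -0.0006 -1.    ]]
vise 0.62 [128.1, 249.9] [ 0.4873 -0.1788  0.    ]
house 0.8 [199.7, 279.7] [ 0.5328 -0.2846  0.03  ]
house 0.79 [136.7, 288.4] [ 0.5438 -0.1899  0.03  ]
house 0.56 [131.7, 377.1] [ 0.6716 -0.1828  0.03  ]
```

View pics/w2.png

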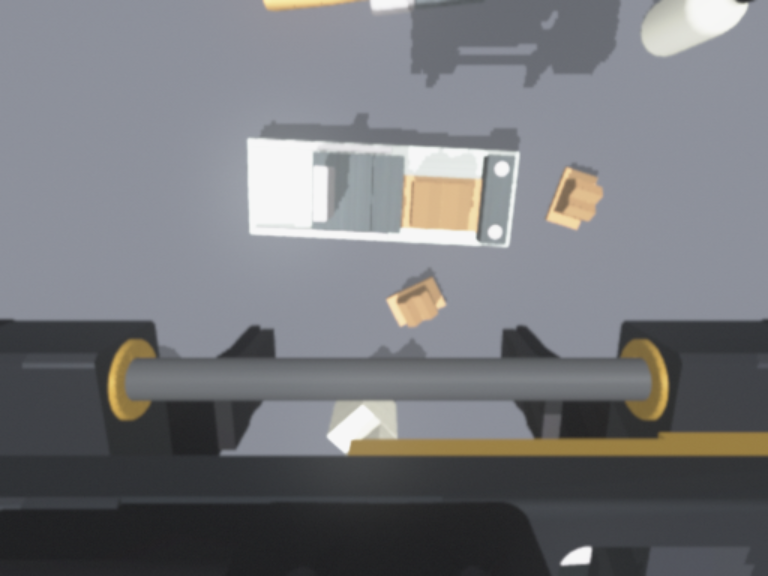

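The wrist view shows the bed with corners at (248,138), (519,151), (510,246) and (250,234). The handle plate is at (320,193), and the house roof spans x 410–478 and y 177–230.

```bash
python3 - <<'E'
from h import *
np.set_printoptions(precision=4,suppress=True)
T=np.load("w2T.npy");d=capture("wrist")
f=lambda c,r,z:onz(d,(r/1.5,c/1.5),z,T)
C=[f(*p,.03) for p in((248,138),(519,151),(510,246),(250,234))]
for c in C:print("bed",c)
v=(C[1]-C[0])+(C[2]-C[3]);y=np.arctan2(v[1],v[0]);R=np.array([[np.cos(y),-np.sin(y)],[np.sin(y),np.cos(y)]])
o=np.mean(C,0)[:2]-R@[.0075,0];print("yaw",np.degrees(y),"origin",o)
for n,p in dict(plate=(324,193,.102),plTL=(313,166,.102),plTR=(333,166,.102),plBR=(333,220,.102),roofTL=(412,177,.05),roofTR=(478,179,.05),roofBR=(477,231,.05),roofBL=(410,229,.05),plinL=(404,200,.038),fixTL=(486,155,.055),fixBR=(507,243,.055),fixBL=(478,241,.055),fixTR=(513,157,.055)).items():
    q=f(*p);print(n,q,R.T@(q[:2]-o))
E
python3 - <<'E'
import cv2
a=cv2.imread("pics/w2.png")[120:260,235:535]
cv2.imwrite("pics/w2z.png",cv2.resize(a,(798,372),interpolation=2))
E
```

```text
bed [ 0.3701 -0.1282  0.03  ]
bed [ 0.6237 -0.1399  0.03  ]
bed [ 0.6212 -0.2298  0.03  ]
bed [ 0.3653 -0.2179  0.03  ]
yaw -2.6415685192947564 origin [ 0.4876 -0.1786]
plate [ 0.4493 -0.1758  0.102 ] [-0.0384  0.001 ]
plTL [ 0.4413 -0.1549  0.102 ] [-0.0473  0.0216]
plTR [ 0.4571 -0.1549  0.102 ] [-0.0315  0.0223]
plBR [ 0.4559 -0.1973  0.102 ] [-0.0308 -0.0202]
roofTL [ 0.5225 -0.1635  0.05  ] [0.0342 0.0167]
roofTR [ 0.5826 -0.1653  0.05  ] [0.0943 0.0177]
roofBR [ 0.584  -0.2126  0.05  ] [ 0.0978 -0.0295]
roofBL [ 0.5213 -0.2107  0.05  ] [ 0.0351 -0.0305]
plinL [ 0.5159 -0.1847  0.038 ] [ 0.0285 -0.0048]
fixTL [ 0.5877 -0.1445  0.055 ] [0.0984 0.0386]
fixBR [ 0.6114 -0.2231  0.055 ] [ 0.1257 -0.0387]
fixBL [ 0.5843 -0.2212  0.055 ] [ 0.0986 -0.0381]
fixTR [ 0.6118 -0.1463  0.055 ] [0.1226 0.038 ]
```

View pics/w2z.png

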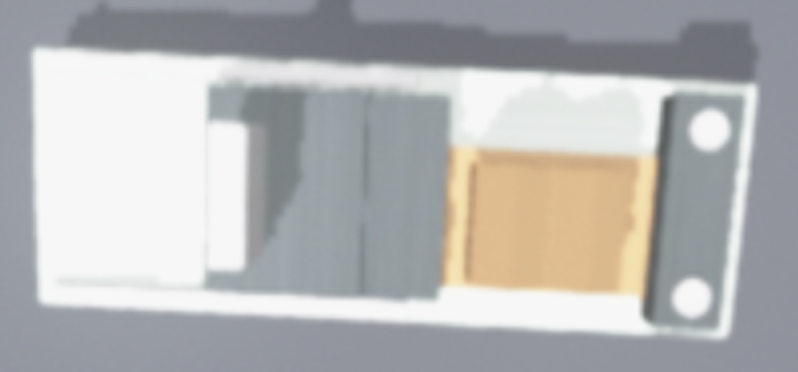

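```bash
python3 -m jog '[{"tx":1.04,"ty":-1.05,"tz":3.3,"roll":0,"jaw":1},{"tx":1.04,"ty":-1.05,"tz":3.3,"roll":0,"jaw":1},{"tx":1.04,"ty":-1.05,"tz":3.3,"roll":0,"jaw":1},{"tx":1.04,"ty":-1.05,"tz":3.3,"roll":0,"jaw":1},{"tx":1.04,"ty":-1.05,"tz":3.3,"roll":0,"jaw":1},{"tx":0,"ty":0,"tz":0,"roll":0.046,"jaw":1},{"tx":0,"ty":0,"tz":0,"roll":0,"jaw":1},{"tx":0,"ty":0,"tz":0,"roll":0,"jaw":1}]'; python3 - <<'E'
from h import *
s=read_state();print(s["position"],s["tcp_rot"])
d=capture("side")
for x in landmark_of("side","jaw_handle")[:1]: print(x["p"],onz(d,x["point"],.082))
E
```

```text
time_s: 5.05
position: [0.4484, -0.1782, 0.1619]
tcp_rot: [[0.044, 0.999, 0.001], [0.999, -0.044, -0.001], [-0.001, 0.001, -1.0]]
force: [-0.3, 1.0, 0.9]
opening: 0.996
grasp_force: 0.0
[ 0.4484481  -0.17817234  0.16185243] [[ 4.42808823e-02  9.99018262e-01  1.30972401e-03]
 [ 9.99018755e-01 -4.42797071e-02 -9.13088182e-04]
 [-8.54197573e-04  1.34887120e-03 -9.99998725e-01]]
0.74 [ 0.44957995 -0.18516978  0.082     ]
```

```bash
python3 -m jog '[{"tx":0.1,"ty":0,"tz":4,"roll":0,"jaw":1},{"tx":0,"ty":0,"tz":3.8,"roll":0,"jaw":1},{"tx":0,"ty":0,"tz":0,"roll":0,"jaw":0},{"tx":0,"ty":0,"tz":0,"roll":0,"jaw":0},{"tx":0,"ty":0,"tz":0,"roll":0,"jaw":0},{"tx":0,"ty":0,"tz":0,"roll":0,"jaw":0},{"tx":0,"ty":0,"tz":0,"roll":0,"jaw":0},{"tx":0,"ty":0,"tz":0,"roll":0,"jaw":0}]'
```

```text
time_s: 5.95
position: [0.448, -0.1773, 0.0846]
tcp_rot: [[0.046, 0.999, 0.002], [0.999, -0.046, -0.001], [-0.001, 0.002, -1.0]]
force: [0.3, 0.1, -0.3]
opening: 0.536
grasp_force: 0.0
```

```bash
python3 -m jog '[{"tx":0,"ty":0,"tz":0,"roll":0,"jaw":0},{"tx":0,"ty":0,"tz":0,"roll":0,"jaw":0},{"tx":0,"ty":0,"tz":0,"roll":0,"jaw":0},{"tx":0,"ty":0,"tz":0,"roll":0,"jaw":0},{"tx":0,"ty":0,"tz":0,"roll":0,"jaw":0},{"tx":0,"ty":0,"tz":0,"roll":0,"jaw":0},{"tx":0,"ty":0,"tz":0,"roll":0,"jaw":0},{"tx":0,"ty":0,"tz":0,"roll":0,"jaw":0}]'
```

```text
time_s: 6.75
position: [0.446, -0.1767, 0.0834]
tcp_rot: [[0.045, 0.999, -0.003], [0.999, -0.045, 0.001], [0.001, -0.003, -1.0]]
force: [-4.6, -2.1, 1.8]
opening: 0.135
grasp_force: 30.0
```

Gripped (12 mm). Now I'll pull it back.

```bash
python3 -m jog '[{"tx":0,"ty":-1,"tz":0,"roll":0,"jaw":0},{"tx":0,"ty":-1,"tz":0,"roll":0,"jaw":0},{"tx":0,"ty":-1,"tz":0,"roll":0,"jaw":0},{"tx":0,"ty":-1,"tz":0,"roll":0,"jaw":0},{"tx":0,"ty":-1,"tz":0,"roll":0,"jaw":0},{"tx":0,"ty":-0.1,"tz":0,"roll":0,"jaw":0},{"tx":0,"ty":0,"tz":0,"roll":0,"jaw":0},{"tx":0,"ty":0,"tz":0,"roll":0,"jaw":0}]'
```

```text
time_s: 7.55
position: [0.3966, -0.1743, 0.0834]
tcp_rot: [[0.046, 0.999, -0.0], [0.999, -0.046, 0.001], [0.001, -0.0, -1.0]]
force: [1.4, 2.8, -3.5]
opening: 0.136
grasp_force: 30.0
```

```bash
python3 -m jog '[{"tx":0,"ty":0,"tz":0,"roll":0,"jaw":0.7},{"tx":0,"ty":0,"tz":0,"roll":0,"jaw":0.7},{"tx":0,"ty":0,"tz":0,"roll":0,"jaw":0.8},{"tx":0,"ty":0,"tz":0,"roll":0,"jaw":0.8},{"tx":0,"ty":0,"tz":-4,"roll":0,"jaw":0.8},{"tx":0,"ty":0,"tz":-4,"roll":0,"jaw":0.8},{"tx":0,"ty":2,"tz":-4,"roll":0,"jaw":0.8},{"tx":0,"ty":4,"tz":-1,"roll":0,"jaw":0.8}]'; python3 - <<'E'
from h import *
import cv2
np.set_printoptions(precision=4,suppress=True)
d=capture("side");print(read_state()["position"])
cv2.imwrite("pics/s3.png",cv2.resize(d["img"][190:320,160:340],(720,520),interpolation=2)[:,:,::-1])
for t,z in(("jaw_handle",.082),("house",.03),("case",0)):
  for x in landmark_of("side",t)[:3]: print(t,x["p"],onz(d,x["point"],z))
E
```

```text
time_s: 8.35
position: [0.4564, -0.1777, 0.2176]
tcp_rot: [[0.047, 0.999, 0.003], [0.999, -0.047, -0.003], [-0.003, 0.003, -1.0]]
force: [1.2, -1.0, -0.6]
opening: 0.76
grasp_force: 0.0
[ 0.4657 -0.1808  0.2189]
jaw_handle 0.98 [ 0.397  -0.1763  0.082 ]
house 0.6 [ 0.5489 -0.1874  0.03  ]
house 0.55 [ 0.522  -0.3096  0.03  ]
house 0.53 [ 0.6619 -0.2123  0.03  ]
```

View pics/s3.png

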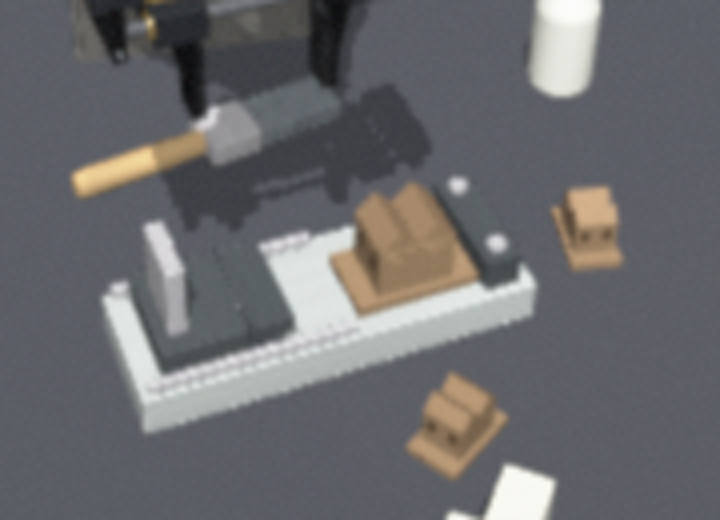

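The jaw is fully back, with the handle at x≈0.397, and the house still stands on the bed. Next I'll turn the gripper −90° so the fingers close across the house's y walls.

```bash
python3 -m jog '[{"tx":0,"ty":0,"tz":0,"roll":-0.148,"jaw":1},{"tx":0,"ty":0,"tz":0,"roll":-0.148,"jaw":1},{"tx":0,"ty":0,"tz":0,"roll":-0.148,"jaw":1},{"tx":0,"ty":0,"tz":0,"roll":-0.148,"jaw":1},{"tx":0,"ty":0,"tz":0,"roll":-0.148,"jaw":1},{"tx":0,"ty":0,"tz":0,"roll":-0.148,"jaw":1},{"tx":0,"ty":0,"tz":0,"roll":-0.148,"jaw":1},{"tx":0,"ty":0,"tz":0,"roll":-0.148,"jaw":1}]'; python3 -m jog '[{"tx":0,"ty":0,"tz":0,"roll":-0.129,"jaw":1},{"tx":0,"ty":0,"tz":0,"roll":-0.129,"jaw":1},{"tx":0,"ty":0,"tz":0,"roll":-0.129,"jaw":1},{"tx":-2.05,"ty":0,"tz":1.5,"roll":0,"jaw":1},{"tx":-2.05,"ty":0,"tz":1.5,"roll":0,"jaw":1},{"tx":-2.05,"ty":0,"tz":1.5,"roll":0,"jaw":1},{"tx":-2.05,"ty":0,"tz":1.5,"roll":0,"jaw":1},{"tx":0,"ty":0,"tz":0,"roll":0,"jaw":1}]';  python3 - <<'E'
from h import *
s=read_state();print(s["position"],s["tcp_rot"],s["joint_positions"]);d=np.array([.5475,-.188,.061])-s["position"];print(s["tcp_rot"].T@d*100)
E
```

```text
time_s: 9.35
position: [0.4542, -0.1764, 0.2121]
tcp_rot: [[-0.91, 0.414, -0.004], [0.414, 0.91, 0.003], [0.005, 0.001, -1.0]]
force: [-1.0, 0.3, -0.4]
opening: 0.997
grasp_force: 0.0
time_s: 10.15
position: [0.5376, -0.1806, 0.1504]
tcp_rot: [[-0.999, 0.045, -0.005], [0.045, 0.999, 0.003], [0.005, 0.002, -1.0]]
force: [-0.6, -0.4, -0.6]
opening: 0.998
grasp_force: 0.0
[ 0.53759725 -0.18055618  0.15042806] [[-0.9989582   0.04540115 -0.00460878]
 [ 0.04538937  0.99896591  0.00262922]
 [ 0.00472338  0.00241729 -0.99998592]] [-2.98519864e+01  3.28864337e+01  9.51182371e+01 -9.92892562e-04
  5.22993412e+01 -1.17249508e+02]
[-1.06527078 -0.72027042  8.93615909]
```

```bash
python3 -m jog '[{"tx":-1,"ty":-0.7,"tz":0,"roll":0,"jaw":1},{"tx":0,"ty":0,"tz":3,"roll":0,"jaw":1},{"tx":0,"ty":0,"tz":3,"roll":0,"jaw":1},{"tx":0,"ty":0,"tz":2,"roll":0,"jaw":1},{"tx":0,"ty":0,"tz":0.9,"roll":0,"jaw":1},{"tx":0,"ty":0,"tz":0,"roll":0,"jaw":1},{"tx":0,"ty":0,"tz":0,"roll":0,"jaw":1}]'; python3 - <<'E'
from h import *
import cv2
d=capture("side");print(read_state()["position"])
cv2.imwrite("pics/s4.png",cv2.resize(d["img"][150:320,160:350],(760,680*600//680),interpolation=2)[:,:,::-1])
E
```

```text
time_s: 10.85
position: [0.5484, -0.1891, 0.0655]
tcp_rot: [[-0.999, 0.046, 0.001], [0.046, 0.999, -0.001], [-0.001, -0.001, -1.0]]
force: [0.6, -0.4, 0.1]
opening: 0.999
grasp_force: 0.0
[ 0.54873741 -0.18919197  0.06581104]
```

View pics/s4.png

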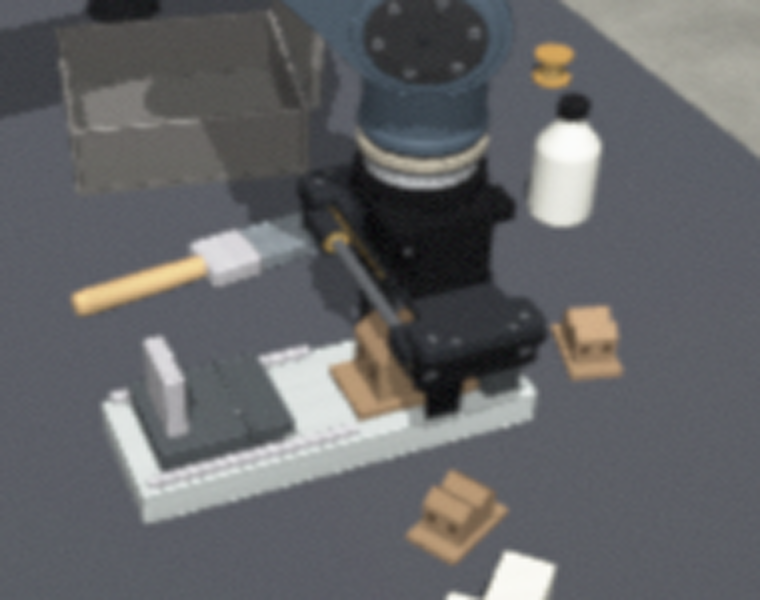

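The fingers straddle the house. I'll lower 3 mm more and close.

```bash
python3 -m jog '[{"tx":0,"ty":0,"tz":0.3,"roll":0,"jaw":0},{"tx":0,"ty":0,"tz":0,"roll":0,"jaw":0},{"tx":0,"ty":0,"tz":0,"roll":0,"jaw":0},{"tx":0,"ty":0,"tz":0,"roll":0,"jaw":0},{"tx":0,"ty":0,"tz":0,"roll":0,"jaw":0},{"tx":0,"ty":0,"tz":0,"roll":0,"jaw":0},{"tx":0,"ty":0,"tz":0,"roll":0,"jaw":0},{"tx":0,"ty":0,"tz":0,"roll":0,"jaw":0}]'; python3 -m jog '[{"tx":0,"ty":0,"tz":0,"roll":0,"jaw":0},{"tx":0,"ty":0,"tz":0,"roll":0,"jaw":0},{"tx":0,"ty":0,"tz":0,"roll":0,"jaw":0}]'
```

```text
time_s: 11.7
position: [0.5481, -0.1885, 0.0615]
tcp_rot: [[-0.999, 0.046, -0.0], [0.046, 0.999, 0.0], [0.0, 0.0, -1.0]]
force: [0.2, 0.0, 0.0]
opening: 0.457
grasp_force: 30.0
time_s: 12.0
position: [0.5481, -0.1885, 0.0615]
tcp_rot: [[-0.999, 0.046, -0.0], [0.046, 0.999, 0.0], [0.0, 0.0, -1.0]]
force: [-0.1, 1.1, 0.1]
opening: 0.455
grasp_force: 30.0
```

```bash
python3 -m jog '[{"tx":0,"ty":0,"tz":-1,"roll":0,"jaw":0},{"tx":0,"ty":0,"tz":-2,"roll":0,"jaw":0},{"tx":0,"ty":0,"tz":-2,"roll":0,"jaw":0},{"tx":0,"ty":0,"tz":-2.5,"roll":0,"jaw":0},{"tx":0,"ty":0,"tz":-2.5,"roll":0,"jaw":0},{"tx":0,"ty":0,"tz":-2.5,"roll":0,"jaw":0},{"tx":0,"ty":0,"tz":-2.5,"roll":0,"jaw":0},{"tx":0,"ty":0,"tz":-2,"roll":0,"jaw":0}]'; python3 - <<'E'
from h import *
import cv2
np.set_printoptions(precision=4,suppress=True)
D=capture("side");S=capture("scene");s=read_state();print(s["position"],s["opening"])
for n,d in(("side",D),("scene",S)):
  for t,z in(("case",0),("lid_hinge",.0685),("lid_edge",.2185),("house",.19)):
    for x in landmark_of(n,t)[:2]: print(n,t,round(x["p"],2),onz(d,x["point"],z))
cv2.imwrite("pics/s5.png",cv2.resize(np.hstack([D["img"][80:280,130:330],S["img"][110:310,220:420]]),(800,400),interpolation=2)[:,:,::-1])
E
```

```text
time_s: 12.8
position: [0.5479, -0.1885, 0.2334]
tcp_rot: [[-0.999, 0.046, 0.001], [0.046, 0.999, -0.001], [-0.001, -0.001, -1.0]]
force: [0.7, -0.5, -2.6]
opening: 0.46
grasp_force: 30.0
[ 0.5496 -0.1894  0.2349] 0.45251948977054623
side case 0.72 [0.5467 0.1991 0.    ]
side lid_hinge 0.88 [0.6251 0.1676 0.0685]
side lid_edge 0.87 [0.6376 0.1737 0.2185]
side house 0.67 [ 0.5581 -0.1738  0.19  ]
side house 0.48 [ 0.5653 -0.3462  0.19  ]
scene case 0.91 [0.5398 0.1974 0.    ]
scene lid_hinge 0.68 [0.6336 0.1755 0.0685]
scene lid_hinge 0.66 [0.5155 0.0559 0.0685]
scene lid_edge 0.71 [0.6416 0.1793 0.2185]
scene house 0.75 [ 0.5345 -0.2098  0.19  ]
scene house 0.63 [0.8034 0.0288 0.19  ]
```

View pics/s5.png

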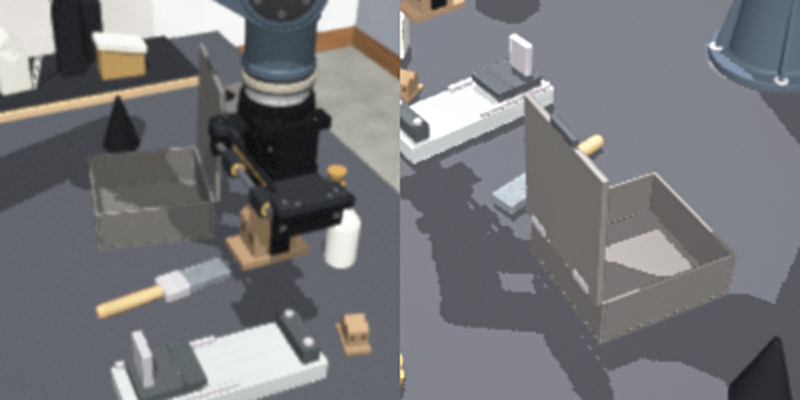

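The side view shows the house held upright in the gripper. In the scene view the lid is upright and the case is clear.

```bash
python3 -m jog '[{"tx":1,"ty":1.5,"tz":0,"roll":0,"jaw":0},{"tx":1,"ty":3,"tz":0,"roll":0,"jaw":0},{"tx":1,"ty":3.4,"tz":0,"roll":0,"jaw":0},{"tx":0.9,"ty":3.4,"tz":0,"roll":0,"jaw":0},{"tx":0,"ty":3.4,"tz":0,"roll":0,"jaw":0},{"tx":0,"ty":3.4,"tz":0,"roll":0,"jaw":0},{"tx":0,"ty":3.4,"tz":0,"roll":0,"jaw":0},{"tx":0,"ty":3.4,"tz":0,"roll":0,"jaw":0}]'; python3 -m jog '[{"tx":0,"ty":3.4,"tz":0,"roll":0,"jaw":0},{"tx":0,"ty":3.4,"tz":0,"roll":0,"jaw":0},{"tx":0,"ty":3.4,"tz":0,"roll":0,"jaw":0},{"tx":0,"ty":2.5,"tz":0,"roll":0,"jaw":0},{"tx":0,"ty":1,"tz":0,"roll":0.097,"jaw":0},{"tx":0,"ty":0,"tz":0,"roll":0.097,"jaw":0},{"tx":0,"ty":0,"tz":0,"roll":0,"jaw":0},{"tx":0,"ty":0,"tz":0,"roll":0,"jaw":0}]'; python3 - <<'E'
from h import *
s=read_state();print(s["position"],s["tcp_rot"].T@(np.array([.528,.201,.0365])-s["position"])*100)
E
```

```text
time_s: 14.1
position: [0.5203, 0.0633, 0.2311]
tcp_rot: [[-0.999, 0.046, -0.001], [0.046, 0.999, 0.0], [0.001, -0.0, -1.0]]
force: [1.2, -0.1, -1.4]
opening: 0.456
grasp_force: 30.0
time_s: 14.9
position: [0.5266, 0.1987, 0.2311]
tcp_rot: [[-0.972, 0.236, -0.001], [0.236, 0.972, -0.0], [0.001, -0.0, -1.0]]
force: [-0.3, -0.3, -2.1]
opening: 0.457
grasp_force: 30.0
[0.52661565 0.19867527 0.23109253] [-0.09602147  0.26729725 19.45906152]
```

```bash
python3 -m jog '[{"tx":0,"ty":0,"tz":2.5,"roll":0,"jaw":0},{"tx":0,"ty":0,"tz":3.5,"roll":0,"jaw":0},{"tx":0,"ty":0,"tz":3.5,"roll":0,"jaw":0},{"tx":0,"ty":0,"tz":3.5,"roll":0,"jaw":0},{"tx":0,"ty":0,"tz":3,"roll":0,"jaw":0},{"tx":0,"ty":0,"tz":1.5,"roll":0,"jaw":0},{"tx":0,"ty":0,"tz":1,"roll":0,"jaw":0},{"tx":0,"ty":0,"tz":0,"roll":0,"jaw":0}]';python3 -m jog '[{"tx":0,"ty":0,"tz":0.4,"roll":0,"jaw":0},{"tx":0,"ty":0,"tz":0.2,"roll":0,"jaw":0},{"tx":0,"ty":0,"tz":0.2,"roll":0,"jaw":0},{"tx":0,"ty":0,"tz":0,"roll":0,"jaw":0},{"tx":0,"ty":0,"tz":0,"roll":0,"jaw":0}]'
```

```text
time_s: 15.7
position: [0.5264, 0.1983, 0.0454]
tcp_rot: [[-0.971, 0.237, -0.002], [0.237, 0.971, -0.0], [0.002, -0.001, -1.0]]
force: [-1.3, -0.2, -1.2]
opening: 0.46
grasp_force: 30.0
time_s: 16.2
position: [0.527, 0.1989, 0.0389]
tcp_rot: [[-0.971, 0.237, 0.001], [0.237, 0.971, 0.0], [-0.001, 0.0, -1.0]]
force: [-0.5, 0.1, -2.6]
opening: 0.456
grasp_force: 30.0
```

Still about 2.4 mm above the floor, and the force reading is only the house's weight. I'll keep lowering.

```bash
python3 -m jog '[{"tx":0,"ty":0,"tz":0.1,"roll":0,"jaw":0},{"tx":0,"ty":0,"tz":0.1,"roll":0,"jaw":0},{"tx":0,"ty":0,"tz":0,"roll":0,"jaw":0},{"tx":0,"ty":0,"tz":0,"roll":0,"jaw":0}]'; python3 -m jog '[{"tx":0,"ty":0,"tz":0.05,"roll":0,"jaw":0},{"tx":0,"ty":0,"tz":0,"roll":0,"jaw":0},{"tx":0,"ty":0,"tz":0,"roll":0,"jaw":0}]'
```

```text
time_s: 16.6
position: [0.5269, 0.1988, 0.0366]
tcp_rot: [[-0.971, 0.238, 0.0], [0.238, 0.971, 0.0], [-0.0, 0.0, -1.0]]
force: [0.4, -0.1, -1.6]
opening: 0.461
grasp_force: 30.0
time_s: 16.9
position: [0.5269, 0.1988, 0.0365]
tcp_rot: [[-0.971, 0.237, 0.0], [0.237, 0.971, 0.0], [-0.0, 0.0, -1.0]]
force: [-0.5, -0.0, 4.7]
opening: 0.457
grasp_force: 30.0
```

On the floor; contact force has reversed. Release, wait, then lift.

```bash
python3 -m jog '[{"tx":0,"ty":0,"tz":0,"roll":0,"jaw":0.85},{"tx":0,"ty":0,"tz":0,"roll":0,"jaw":0.85},{"tx":0,"ty":0,"tz":0,"roll":0,"jaw":0.85},{"tx":0,"ty":0,"tz":0,"roll":0,"jaw":0.85},{"tx":0,"ty":0,"tz":0,"roll":0,"jaw":0.85},{"tx":0,"ty":0,"tz":0,"roll":0,"jaw":0.85},{"tx":0,"ty":0,"tz":0,"roll":0,"jaw":0.85},{"tx":0,"ty":0,"tz":0,"roll":0,"jaw":0.85}]'; python3 -m jog '[{"tx":0,"ty":0,"tz":-1.5,"roll":0,"jaw":0.85},{"tx":0,"ty":0,"tz":-3,"roll":0,"jaw":0.85},{"tx":0,"ty":0,"tz":-3.5,"roll":0,"jaw":0.85},{"tx":0,"ty":0,"tz":-3.5,"roll":0,"jaw":0.85},{"tx":0,"ty":0,"tz":-3.5,"roll":0,"jaw":0},{"tx":0,"ty":0,"tz":-3.5,"roll":0,"jaw":0},{"tx":0,"ty":0,"tz":-3.5,"roll":0,"jaw":0},{"tx":0,"ty":0,"tz":-3.5,"roll":0,"jaw":0}]'
python3 - <<'E'
from h import *
import cv2
np.set_printoptions(precision=4,suppress=True)
D=capture("side");s=read_state();d=capture("wrist");print(s["position"],s["opening"])
cv2.imwrite("pics/s6.png",cv2.resize(np.hstack([D["img"][60:260,130:330],d["img"][::2,::2][:,28:228][:192].copy() if 0 else cv2.resize(d["img"],(267,200))]),(800,343),interpolation=2)[:,:,::-1])
W=np.eye(4);W[:3,:3]=s["tcp_rot"];W[:3,3]=s["position"];T=W@d["tool_from_camera"]
for x in landmark_of("wrist","house")[:2]: print("house",x["p"],onz(d,x["point"],.005,T))
for x in landmark_of("side","house")[:3]: print("house",x["p"],onz(D,x["point"],.005))
E
```

```text
time_s: 17.7
position: [0.5268, 0.1988, 0.036]
tcp_rot: [[-0.971, 0.237, 0.0], [0.237, 0.971, -0.0], [-0.0, -0.0, -1.0]]
force: [0.3, 0.4, 0.6]
opening: 0.85
grasp_force: 0.0
time_s: 18.5
position: [0.5262, 0.1987, 0.2938]
tcp_rot: [[-0.971, 0.237, 0.001], [0.237, 0.971, 0.0], [-0.001, 0.0, -1.0]]
force: [0.5, 0.1, -0.1]
opening: 0.577
grasp_force: 0.0
[0.5295 0.1994 0.3001] 0.5258356649577762
house 0.92 [0.5284 0.1963 0.005 ]
house 0.77 [ 0.6786 -0.1935  0.005 ]
house 0.75 [0.5252 0.184  0.005 ]
house 0.64 [ 0.5335 -0.2954  0.005 ]
```

View pics/s6.png

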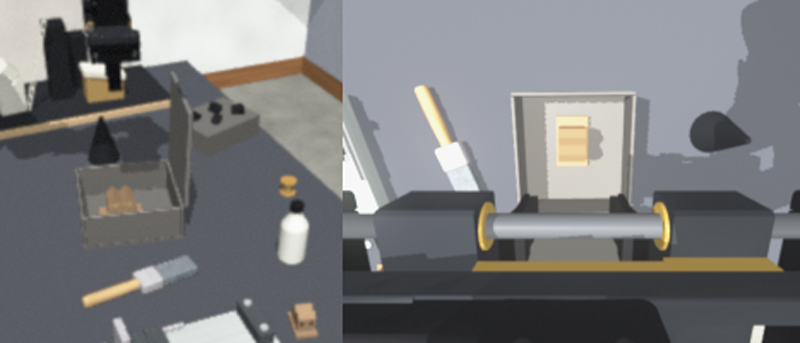

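The house stands upright in the case, at about (0.527,0.198). Next, with the fingers closed, I'll go over the lid to behind its outer face.

```bash
python3 -m jog '[{"tx":0,"ty":0,"tz":-2,"roll":0,"jaw":0},{"tx":-2.5,"ty":0,"tz":0,"roll":0,"jaw":0},{"tx":-3,"ty":0,"tz":0,"roll":0,"jaw":0},{"tx":-3,"ty":0,"tz":0,"roll":0,"jaw":0},{"tx":-3,"ty":0,"tz":0,"roll":0,"jaw":0},{"tx":-3,"ty":0,"tz":0,"roll":0,"jaw":0},{"tx":0,"ty":0,"tz":0,"roll":0,"jaw":0},{"tx":0,"ty":0,"tz":0,"roll":0,"jaw":0}]'
cat > lid.py <<'E'
from h import *
import sys
np.set_printoptions(precision=3,suppress=True)
c=np.array([.543,.198,0]);a=np.radians(-13.75);ex=np.array([np.cos(a),np.sin(a),0]);ey=np.array([-ex[1],ex[0],0])
s=read_state();p=s["position"]-c;print("case tcp",p@ex,p@ey,p[2],"F",s["force"],"op",s["opening"],"t",s["time_s"])
q=np.array([p@ex,p[2]])
for th in map(float,sys.argv[1:]):
    C,S=np.cos(th),np.sin(th);r=.136+.014*(1.57-th)/1.57
    n=np.array([.09-r*C+.008*S+.0095,.0685+r*S+.008*C+.019]);print(th,n,"tx,tz",-(n[0]-q[0])*100,-(n[1]-q[1])*100);q=n
E
python3 lid.py
python3 - <<'E'
from h import *
import cv2
for n in("scene",):
    d=capture(n)
    cv2.imwrite("pics/s7.png",cv2.resize(d["img"][60:280,220:420],(600,600),interpolation=2)[:,:,::-1])
E
```

```text
time_s: 19.5
position: [0.6666, 0.164, 0.3086]
tcp_rot: [[-0.971, 0.238, -0.005], [0.238, 0.971, -0.0], [0.005, -0.001, -1.0]]
force: [0.0, 0.8, -0.3]
opening: 0.004
grasp_force: 0.0
case tcp 0.1281562632840876 -0.003633070552604249 0.3085659747181848 F [ 0.014  0.758 -0.256] op 0.003984937741231803 t 19.5
```

View pics/s7.png

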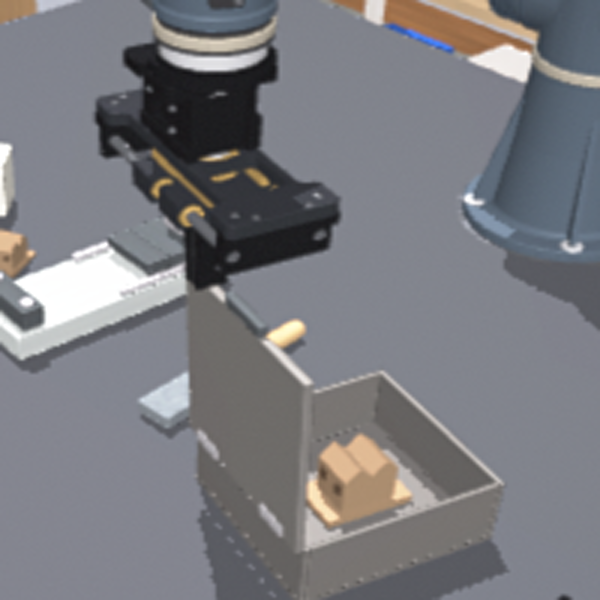

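```bash
python3 -m jog '[{"tx":0,"ty":0,"tz":2,"roll":0,"jaw":0},{"tx":0,"ty":0,"tz":2.5,"roll":0,"jaw":0},{"tx":0,"ty":0,"tz":2,"roll":0,"jaw":0},{"tx":0,"ty":0,"tz":1.9,"roll":0,"jaw":0},{"tx":0,"ty":0,"tz":0,"roll":0,"jaw":0},{"tx":0,"ty":0,"tz":0,"roll":0,"jaw":0}]'; python3 lid.py 1.57 1.45 1.3 1.15 1.0 .85 .7 .55 .4 .25 .12 0
```

```text
time_s: 20.15
position: [0.6667, 0.1648, 0.2272]
tcp_rot: [[-0.972, 0.237, -0.001], [0.237, 0.972, -0.0], [0.001, -0.0, -1.0]]
force: [0.1, 0.0, 1.2]
opening: 0.001
grasp_force: 0.0
case tcp 0.12799703825896513 -0.0028346400099898764 0.2271682767409416 F [0.146 0.038 1.165] op 0.0008159125561202663 t 20.15
1.57 [0.107 0.224] tx,tz 2.060534122817019 0.3661949248526225
1.45 [0.091 0.225] tx,tz 1.6467315375014822 -0.10289275741726389
1.3 [0.07  0.223] tx,tz 2.073979863111955 0.1531446799912295
1.15 [0.05  0.218] tx,tz 2.0466639993012166 0.4681508425488867
1.0 [0.03  0.211] tx,tz 1.971353868808523 0.7782796594911101
0.85 [0.012 0.2  ] tx,tz 1.8489212962238304 1.0761995665584778
0.7 [-0.005  0.186] tx,tz 1.6813603813429125 1.3547348420283294
0.55 [-0.02  0.17] tx,tz 1.4717596822536725 1.607037651870602
0.4 [-0.032  0.152] tx,tz 1.2242480007694476 1.8267551443335417
0.25 [-0.042  0.132] tx,tz 0.9439146475647211 2.008187542528661
0.12 [-0.047  0.113] tx,tz 0.5703593505203469 1.8539155279691273
0.0 [-0.051  0.096] tx,tz 0.309877075681389 1.777120049338833
```

```bash
python3 -m jog '[{"tx":1,"ty":0,"tz":0.2,"roll":0,"jaw":0},{"tx":1,"ty":0,"tz":0.2,"roll":0,"jaw":0},{"tx":1.6,"ty":0,"tz":-0.1,"roll":0,"jaw":0},{"tx":2.1,"ty":0,"tz":0.15,"roll":0,"jaw":0},{"tx":2.05,"ty":0,"tz":0.5,"roll":0,"jaw":0},{"tx":0,"ty":0,"tz":0,"roll":0,"jaw":0}]'; python3 lid.py; python3 - <<'E'
from h import *
import cv2
d=capture("scene")
for x in landmark_of("scene","lid_edge")[:1]:print(x)
E
```

```text
time_s: 20.75
position: [0.589, 0.1836, 0.2179]
tcp_rot: [[-0.972, 0.236, -0.003], [0.236, 0.972, 0.0], [0.003, -0.001, -1.0]]
force: [-0.1, -0.1, 0.5]
opening: 0.007
grasp_force: 0.0
case tcp 0.04806142598450377 -0.0030470533107428976 0.21788728283987688 F [-0.121 -0.094  0.476] op 0.006918906033042564 t 20.75
{'point': [182.4, 327.6], 'p': 0.63}
```

```bash
python3 -m jog '[{"tx":2,"ty":0,"tz":0.8,"roll":0,"jaw":0},{"tx":1.85,"ty":0,"tz":1.1,"roll":0,"jaw":0},{"tx":1.7,"ty":0,"tz":1.35,"roll":0,"jaw":0},{"tx":1.45,"ty":0,"tz":1.6,"roll":0,"jaw":0},{"tx":1.2,"ty":0,"tz":1.8,"roll":0,"jaw":0},{"tx":0,"ty":0,"tz":0,"roll":0,"jaw":0}]'; python3 lid.py .25 .12 0; python3 - <<'E'
from h import *
import cv2
d=capture("scene")
cv2.imwrite("pics/s8.png",cv2.resize(d["img"][60:280,220:420],(600,600),interpolation=2)[:,:,::-1])
E
```

```text
time_s: 21.45
position: [0.5108, 0.2021, 0.1495]
tcp_rot: [[-0.971, 0.237, -0.005], [0.237, 0.971, -0.001], [0.005, -0.002, -1.0]]
force: [-0.6, 0.9, 0.2]
opening: 0.009
grasp_force: 0.0
case tcp -0.032279522997044285 -0.0036904211893914306 0.14949421460474147 F [-0.617  0.857  0.222] op 0.008860686161914157 t 21.45
0.25 [-0.042  0.132] tx,tz 0.9418112740938379 1.7683858831661847
0.12 [-0.047  0.113] tx,tz 0.5703593505203469 1.8539155279691273
0.0 [-0.051  0.096] tx,tz 0.309877075681389 1.777120049338833
```

View pics/s8.png

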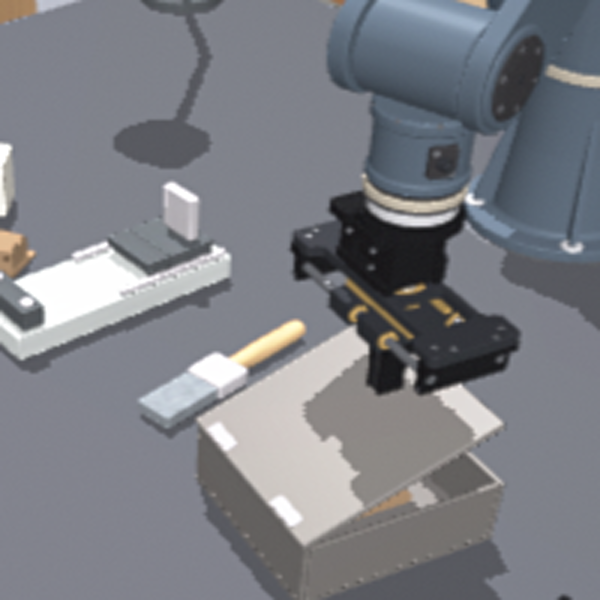

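The lid is following and is about 0.4 rad open. I'll press it down.

```bash
python3 -m jog '[{"tx":0.9,"ty":0,"tz":1.8,"roll":0,"jaw":0},{"tx":0.6,"ty":0,"tz":1.8,"roll":0,"jaw":0},{"tx":0.3,"ty":0,"tz":1.2,"roll":0,"jaw":0},{"tx":0,"ty":0,"tz":0.4,"roll":0,"jaw":0},{"tx":0,"ty":0,"tz":0,"roll":0,"jaw":0},{"tx":0,"ty":0,"tz":0,"roll":0,"jaw":0}]'; python3 lid.py; python3 -m jog '[{"tx":0,"ty":0,"tz":0.1,"roll":0,"jaw":0},{"tx":0,"ty":0,"tz":0.1,"roll":0,"jaw":0},{"tx":0,"ty":0,"tz":0,"roll":0,"jaw":0},{"tx":0,"ty":0,"tz":0,"roll":0,"jaw":0}]'
```

```text
time_s: 22.1
position: [0.4967, 0.2065, 0.0999]
tcp_rot: [[-0.971, 0.238, 0.002], [0.238, 0.971, 0.0], [-0.002, 0.001, -1.0]]
force: [-0.0, -0.6, -0.1]
opening: 0.003
grasp_force: 0.0
case tcp -0.04700013695523401 -0.0027099187993253233 0.0998521410469937 F [-0.026 -0.606 -0.097] op 0.002502216936347507 t 22.1
time_s: 22.5
position: [0.4956, 0.2065, 0.0973]
tcp_rot: [[-0.971, 0.238, 0.001], [0.238, 0.971, 0.0], [-0.001, 0.0, -1.0]]
force: [1.0, -1.5, 0.5]
opening: 0.007
grasp_force: 0.3
```

```bash
for i in 1; do python3 -m jog '[{"tx":0,"ty":0,"tz":0.1,"roll":0,"jaw":0},{"tx":0,"ty":0,"tz":0.1,"roll":0,"jaw":0},{"tx":0,"ty":0,"tz":0,"roll":0,"jaw":0},{"tx":0,"ty":0,"tz":0,"roll":0,"jaw":0}]'; done; python3 -m jog '[{"tx":0,"ty":0,"tz":0.1,"roll":0,"jaw":0},{"tx":0,"ty":0,"tz":0,"roll":0,"jaw":0},{"tx":0,"ty":0,"tz":0,"roll":0,"jaw":0}]'
```

```text
time_s: 22.9
position: [0.4955, 0.2066, 0.0958]
tcp_rot: [[-0.971, 0.237, 0.001], [0.237, 0.971, 0.0], [-0.001, 0.0, -1.0]]
force: [-0.5, -0.3, 6.5]
opening: 0.002
grasp_force: 3.3
time_s: 23.2
position: [0.4955, 0.2066, 0.0958]
tcp_rot: [[-0.971, 0.237, 0.001], [0.237, 0.971, 0.0], [-0.001, 0.0, -1.0]]
force: [-2.5, 0.1, 13.9]
opening: 0.005
grasp_force: 6.6
```

The force rises with no further motion, at exactly the shut height. One more push, then retreat and check.

```bash
python3 -m jog '[{"tx":0,"ty":0,"tz":0.1,"roll":0,"jaw":0},{"tx":0,"ty":0,"tz":0,"roll":0,"jaw":0},{"tx":0,"ty":0,"tz":0,"roll":0,"jaw":0}]'; python3 -m jog '[{"tx":0,"ty":0,"tz":-1,"roll":0,"jaw":0},{"tx":0,"ty":0,"tz":-3,"roll":0,"jaw":0},{"tx":0,"ty":0,"tz":-4,"roll":0,"jaw":0},{"tx":0,"ty":0,"tz":-4,"roll":0,"jaw":0},{"tx":0,"ty":0,"tz":-4,"roll":0,"jaw":0},{"tx":0,"ty":0,"tz":0,"roll":0,"jaw":0},{"tx":0,"ty":0,"tz":0,"roll":0,"jaw":0},{"tx":0,"ty":0,"tz":0,"roll":0,"jaw":0}]'; python3 - <<'E'
from h import *
import cv2
D=capture("side");d=capture("scene")
for n,q in(("scene",d),("side",D)):
    for x in landmark_of(n,"lid_edge")[:1]:print(n,x,onz(q,x["point"],.0765))
    for x in landmark_of(n,"jaw_handle")[:1]:print(n,onz(q,x["point"],.082))
cv2.imwrite("pics/s9.png",cv2.resize(np.hstack([D["img"][100:300,130:330],d["img"][110:310,220:420]]),(800,400),interpolation=2)[:,:,::-1])
E
```

```text
time_s: 23.5
position: [0.4955, 0.2066, 0.0957]
tcp_rot: [[-0.971, 0.237, 0.002], [0.237, 0.971, 0.0], [-0.001, 0.0, -1.0]]
force: [-4.2, -1.8, 20.0]
opening: 0.01
grasp_force: 10.0
time_s: 24.3
position: [0.494, 0.2063, 0.2517]
tcp_rot: [[-0.971, 0.238, -0.003], [0.238, 0.971, -0.001], [0.003, -0.001, -1.0]]
force: [0.4, 0.3, -0.1]
opening: 0.003
grasp_force: 0.0
scene {'point': [218.1, 357.5], 'p': 0.86} [0.4852738  0.22096031 0.0765    ]
scene [0.79848265 0.05185882 0.082     ]
side {'point': [229.1, 213.6], 'p': 0.74} [ 0.46206078 -0.09018792  0.0765    ]
side [ 0.39960256 -0.17574942  0.082     ]
```

The lid's measured edge position and the hard stop at the predicted height both agree that it is shut. The jaw is still open, so I'm handing in.

```bash
python3 -c "
from rig import *
print(hand_in())"
```

```text
the job is handed in; nothing more can be done
None
```

I handed the job in with the jaw fully open, the house standing released in the case and the lid pressed shut. My checks agree, but no verdict came back, and I viewed 12 pictures instead of the allowed 10.

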